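Wake and zero the kitchen scale

ROBOT

A 6-joint arm with a two-finger parallel gripper is mounted at the origin on a cart in front of the work surface, level with it; the furniture and walls round the work are solid. World frame = base frame: x ahead of the robot, y to its left, z up, the work surface at z = 0. Lengths are in m, angles in degrees, forces in N, time in s.
With the tool pointing down it reaches from about 0.35 to 0.975 m from the base axis. Payload 17.4 kg.
Tool frame: the origin (TCP) lies at the very end of the fingers, on their centre line; the grasp point (between the pads) lies manip.tcp_to_grasp behind it (manip.tcp_to_grasp is the distance from the TCP to the grasp point, in m); z points along the fingers, y is the line along which they close (so a half turn about z gives the same grasp; the last joint's range is limited). The gripper opens to 85 mm and grips with 20 to 120 N. Pads are 22 mm wide; open, the fingers measure 114 mm over their backs; the gripper's body (76 mm by 85 mm) begins 54 mm behind the grasp point. The pads swing forward as they close: fully open they stand 13 mm farther back than shut.
Start: joints at [61.547, 6.646, 82.598, -0, 90.757, -2.166], TCP at [0.299, 0.605, 0.231] pointing down, gripper open.
Joint ranges: [-162.19, 162.19], [-47.58, 125.68], [4.15, 143.07], [-65.23, 245.23], [0.69, 171.88], [-170.13, 170.13]. Speed limits (degrees/s): [108.29, 108.29, 127.2, 180, 180, 180].

INTERFACE

Orientations are given as [roll, pitch, yaw] about the fixed x, y, z axes, in that order (R = Rz(yaw) Ry(pitch) Rx(roll)).
In Python, from workcell import sensors, camera, camera_info, job, manip gives the robot as it stands.
- The arm moves only by the tool step_arm, never from a script. Its arguments are lists of equal length, an entry for each row: "fingers": the closure in counts, from 0 (fully open) to 255 (shut); "offset": the shift along the tool's x, y, z in cm, a list of three; "rot": the turn, a rotation vector about the tool's x, y, z in degrees, a list of three. In form: {"fingers": [fingers, ...], "offset": [[tx, ty, tz], ...], "rot": [[rx, ry, rz], ...]}. A call has 1 to 20 rows; each row is the pose to reach, as a shift and turn from the pose commanded when the call began, along the tool's axes at that moment; what a row does not reach only later rows make up. A row lasts 1/10 s, in which the tool goes at most 50 mm and 8.59 degrees, less where a joint would pass 70% of its speed; a pose out of reach is approached as far as the arm can. A call with a gripper value outside its range is refused whole. The fingers move at their own pace and stop on an object; "force" is the grip in N (left out, the last holds). Time passes only in rows, so rows that repeat a pose let the fingers close. It gives the time, the measured TCP pose, the force, the opening and the grip force at its end, in the units of the state.
- sensors.observe(): the state, without advancing time (a new reading comes with each control period).
- camera(name): name is "scene" or "side" or "wrist"; returns the picture (400x640x3 uint8, red, green, blue); there is no depth.
- camera_info(name): a dict with "vfov" (degrees; the focal length in pixels is half the picture's height over the tangent of half this angle, whatever the lens; pixels are square), "cx", "cy" (the principal point, pixels), "xyz" and "orientation" of the camera in the world; the wrist camera has in their place "hand_eye" (4x4, takes a point from camera to tool coordinates, whose origin is the TCP and whose axes are the flange's). Camera axes: x right, y up, looking along -z (the intrinsics and any distortion apply to the point x, -y, -z); pixel columns grow to the right and rows downward; lengths in m; the calibration is good to about 2 mm. A picture is of the moment at which its call begins: read the wrist's pose just before it. camera_info takes no time and is no camera call.
- job.finish_job(): hands the job in; it is judged then, once.
The state is a dict: "clock": time; "qpos": joint angles; "joint_vel": joint speeds; "joint_torque": joint torques, N m; "tcp_pos": TCP position; "ee_rot": TCP orientation; "force": force on the tool from outside, world axes, zero at the start; "wrist_torque": the same for the moment, N m; "grip_width": finger opening in m; "gripper_force": force on a finger pad.
Only numpy, scipy, OpenCV 4.12 (cv2) and the standard library are available. Lean on these libraries where they do the work, as an engineer would, in place of code of your own. Each camera call takes 0.05 s, during which the arm holds its last target. There are 200 camera calls.

TASK

Get the kitchen scale ready to weigh into the tumbler standing on it: with the fingertips gently press down the long bar key and let it come up again (this wakes the scale), then gently press down the round key and let it come up (this zeroes it), and draw the hand away. Leave the small square key alone, and leave the tumbler on the scale and everything round it standing where it is; nothing is to be gripped or lifted.

Things in the scene. Friction and masses are not known exactly. Their poses are not given: they have to be found in the camera images.
- scale: Flat white kitchen scale, 260 x 196 mm; it does not slide. Origin: centre of its underside. At its -x end (front) a strip, top 22 mm up, has a small dark display and behind it, at x = -81 mm, three grey keys at y = -56, 0, +56 mm; which key is where changes from start to start. Its +x part is a steel platter, 160 x 180 mm, centred at x = +42 mm, top 28 mm above the worktop.
- bar_key: The long bar key with its thin black bezel; fixed on the scale and turned with it. Origin: centre of the key, on the strip's surface 22 mm above the worktop, z up.
- bar_key_top (a point): Centre of the upper face of the long bar key's grey cap, 46 mm long across the scale (its y), 17 mm deep, flat-topped. At rest it is 9.5 mm above the strip (31.5 mm above the worktop); it goes down with the cap. The bezel round it stands 2 mm above the strip.
- bar_key_cap (a joint): How far the long bar key is pressed in, m: 0 at rest, 0.006 fully down at a hard stop. A spring brings it back: about 1.2 N to start it, 4.8 N to hold it fully down. From 0.003 on it counts as pressed.
- round_key: The round key with its thin black bezel; fixed on the scale and turned with it. Origin: centre of the key, on the strip's surface 22 mm above the worktop, z up.
- round_key_top (a point): Centre of the upper face of the round key's grey cap, a disc 32 mm in diameter, flat-topped. At rest it is 9.5 mm above the strip (31.5 mm above the worktop); it goes down with the cap. The bezel round it stands 2 mm above the strip.
- round_key_cap (a joint): How far the round key is pressed in, m: 0 at rest, 0.006 fully down at a hard stop. A spring brings it back: about 1.2 N to start it, 4.8 N to hold it fully down. From 0.003 on it counts as pressed.
- square_key: The small square key with its thin black bezel; fixed on the scale and turned with it. Origin: centre of the key, on the strip's surface 22 mm above the worktop, z up.
- square_key_top (a point): Centre of the upper face of the small square key's grey cap, 18 x 18 mm, flat-topped. At rest it is 9.5 mm above the strip (31.5 mm above the worktop); it goes down with the cap. The bezel round it stands 2 mm above the strip.
- square_key_cap (a joint): How far the small square key is pressed in, m: 0 at rest, 0.006 fully down at a hard stop. A spring brings it back: about 1.2 N to start it, 4.8 N to hold it fully down. It is to be left alone.
- tumbler: Clear glass tumbler, 81 mm wide, 92 mm tall, standing upright and loose on the platter. Origin: centre of its underside. To be left alone.
- lemon: Lemon, 72 x 57 x 58 mm, loose on the worktop beside the scale. Origin: its underside. To be left alone.
- tin: Flat round tin, 86 mm wide, 40 mm tall, loose on the worktop beside the scale. Origin: centre of its underside. To be left alone.
- teaspoon: Steel teaspoon, 132 x 26 x 9 mm, lying along its x axis on the worktop in front of the scale. Origin: under its middle. To be left alone.
- honey_jar: Jar with a screw lid, 62 mm wide, 86 mm tall, loose beside the platter. Origin: centre of its underside. To be left alone.
- spice_jar: Slim spice jar, 41 mm wide, 105 mm tall, loose beside the platter. Origin: centre of its underside. To be left alone.

How it is judged:
By the outcome, as a careful person would: the job done as asked, in the order asked, and still so for the second after the job is handed in, with the robot touching nothing.
It also fails if it takes over 38 s, if anything falls off the work surface, if the arm or the gripper's body presses on something with over 40 N, if the wrist force passes 120 N, or if a joint passes its speed limit or range.

## Working session

There is one attempt and no reset: what is moved stays moved. The work goes in short steps, Python scripts to look and compute and a tool call to move; the robot and the scene stay as the last step left them, time stands still between calls to the robot, and variables do not carry over. Pictures are saved under pics/ and viewed, at most 10 in all, crops included, and the job is handed in when it is done.

Besides the shell and the picture viewer there is one more tool, called after "Request:" by a JSON object that holds its "fn" and its "kwargs". step_arm: Moves the arm, as the interface text tells. Its arguments: {"type":"object","properties":{"fingers":{"type":"array"},"offset":{"type":"array"},"rot":{"type":"array"},"force":{"type":"number"}},"required":["fingers","offset","rot"]}

```bash
mkdir -p pics; python3 - <<'E'
from workcell import sensors,camera,camera_info,manip
import cv2
s=sensors.observe();print({k:s[k] for k in('clock','tcp_pos','ee_rot','force','grip_width')},manip.tcp_to_grasp)
for n in('scene','side','wrist'):
    print(n,camera_info(n)); cv2.imwrite(f'pics/{n}.png',camera(n)[...,::-1])
E
```

```text
{'clock': 0.0, 'tcp_pos': array([0.29885175, 0.60503488, 0.23056282]), 'ee_rot': array([-1.79935500e+02, -1.35706167e-03,  1.53713988e+02]), 'force': array([ 0.24055288, -0.74897596, -0.03229664]), 'grip_width': 0.08555410867947787} 0.0187
scene {'vfov': 46.99126148633513, 'cx': 319.0399938406064, 'cy': 195.20457094895767, 'xyz': array([ 0.15773417, -0.17517574,  0.7173648 ]), 'orientation': array([ 43.72215328,  -0.26035908, -38.45517976])}
side {'vfov': 49.576977642090704, 'cx': 312.1665654940405, 'cy': 199.42424073974004, 'xyz': array([ 0.79520985, -0.30138283,  0.79841247]), 'orientation': array([42.05847512,  0.46039812, 19.28909763])}
wrist {'vfov': 62.02244919178366, 'cx': 317.30522907856016, 'cy': 201.91114655637824, 'hand_eye': array([[ 4.48681602e-04,  9.61523108e-01,  2.74723700e-01,
         7.03382356e-02],
       [ 9.99999446e-01, -1.69833313e-04, -1.03879898e-03,
        -4.67085240e-04],
       [-9.52171984e-04,  2.74724014e-01, -9.61522652e-01,
        -1.41894237e-01],
       [ 0.00000000e+00,  0.00000000e+00,  0.00000000e+00,
         1.00000000e+00]])}
```

View pics/scene.png

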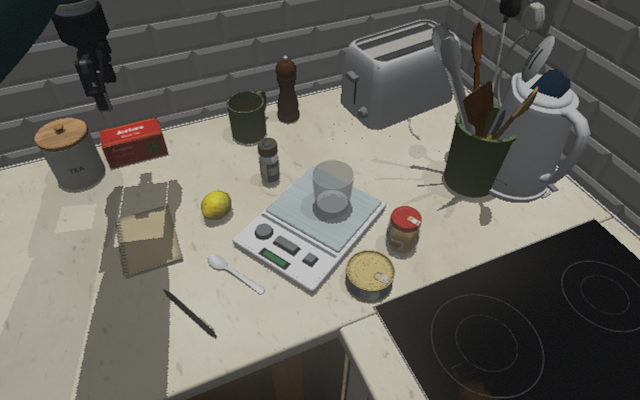

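View pics/wrist.png

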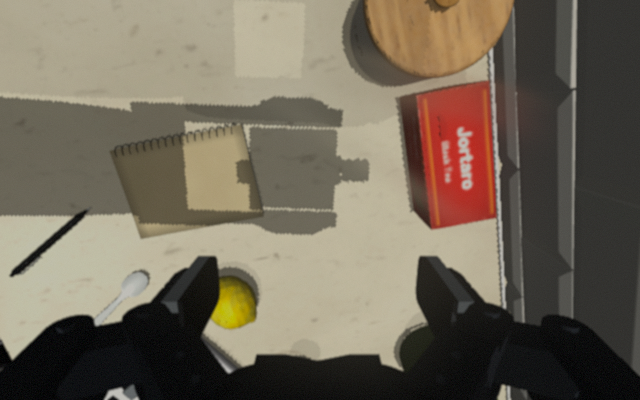

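The scene shows the keys: round near (264,232), bar (287,244), square (310,260). The tumbler is at (333,190) and the lemon at (216,205). The wrist view doesn't show the scale. Next I'll enlarge the scene and side views.

```bash
python3 - <<'E'
import cv2
a=cv2.imread('pics/scene.png')[215:295,225:345]
cv2.imwrite('pics/sc.png',cv2.resize(a,None,fx=6,fy=6,interpolation=cv2.INTER_CUBIC))
E
```

```text
(no output)
```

View pics/sc.png

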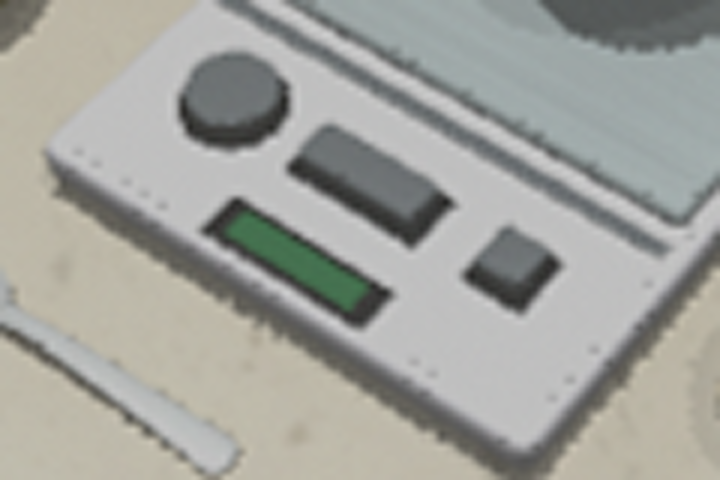

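View pics/side.png

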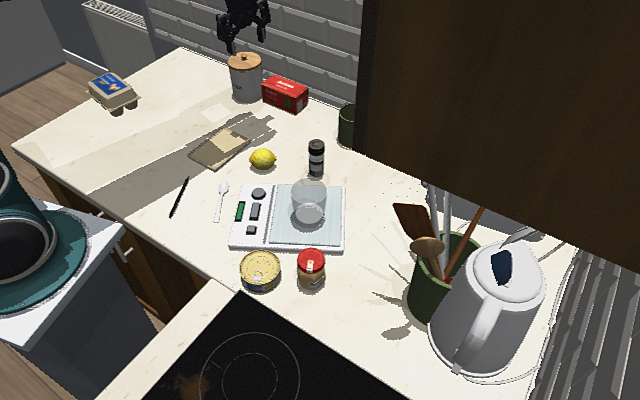

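The crop shows the cap-top centres at crop pixels: round (236,88), bar (374,172), square (515,256). The side view has round (259,193), bar (255,210) and square (251,229), with a cabinet overhanging the back right.

```bash
cat >h.py <<'E'
import numpy as np
from scipy.spatial.transform import Rotation as R
from workcell import camera_info,sensors
def onz(cam,px,z):
    i=camera_info(cam);f=200/np.tan(np.radians(i['vfov']/2))
    d=R.from_euler('xyz',i['orientation'],degrees=True).apply([(px[0]-i['cx'])/f,-(px[1]-i['cy'])/f,-1])
    o=np.array(i['xyz']);return (o+d*(z-o[2])/d[2])[:2]
E
python3 - <<'E'
from h import *
c=lambda u,v:((u+.5)/6-.5+225,(v+.5)/6-.5+215)
P={}
for n,p in dict(round=(236,88),bar=(374,172),sq=(515,256)).items(): P[n]=onz('scene',c(*p),.0315);print(n,P[n])
for n,p in dict(round=(259,193),bar=(255,210),sq=(251,229)).items(): print('side',n,onz('side',p,.0315))
d=P['round']-P['sq'];print(np.hypot(*d),np.hypot(*(P['bar']-P['sq'])),'y-axis dir',np.degrees(np.arctan2(d[1],d[0])))
for n,p in dict(FLc=(50,150),FRc=(525,450)).items(): print(n,onz('scene',c(*p),.022))
for n,p in dict(lemon=(216,205),tin=(370,270),spoon1=(213,260),spoon2=(263,290),spice=(269,150),honey=(406,218),tum=(333,190)).items(): print(n,onz('scene',p,{'lemon':.03,'tin':.04,'spice':.1,'honey':.086}.get(n,.0)))
s=sensors.observe();T=R.from_euler('xyz',s['ee_rot'],degrees=True)
print(T.as_matrix().round(3))
for n in P:
    print(n,(T.inv().apply([*P[n],.0315]-s['tcp_pos'])*100).round(2))
E
```

```text
round [0.42831491 0.33116638]
bar [0.44327008 0.27619705]
sq [0.45817979 0.22346509]
side round [0.43209635 0.32784223]
side bar [0.44538101 0.27506718]
side sq [0.46018413 0.2205887 ]
0.11176527877192459 0.05479925701048767 y-axis dir 105.49835032836
FLc [0.37130025 0.35354644]
FRc [0.42224756 0.1723731 ]
lemon [0.38812263 0.44514068]
tin [0.52011688 0.13162024]
spoon1 [0.32282489 0.35127113]
spoon2 [0.36069664 0.23746543]
spice [0.52625636 0.44913153]
honey [0.6239232  0.15343011]
tum [0.62065585 0.35351871]
[[-0.897  0.443 -0.   ]
 [ 0.443  0.897 -0.001]
 [ 0.    -0.001 -1.   ]]
round [-23.74 -18.81  19.94]
bar [-27.51 -23.07  19.94]
sq [-31.18 -27.14  19.95]
```

Request:
{"fn": "step_arm", "kwargs": {"fingers": [255, 255, 255, 255, 255, 255, 255, 255, 255, 255, 255, 255, 255, 255, 255, 255], "offset": [[-4, -3.3, 0], [-8, -6.6, 0], [-12, -10, 0], [-16, -13.3, 0], [-20, -16.7, 1], [-24, -20, 3], [-27.6, -23.1, 5], [-27.6, -23.1, 8], [-27.6, -23.1, 10], [-27.6, -23.1, 12], [-27.6, -23.1, 12], [-27.6, -23.1, 12], [-27.6, -23.1, 12], [-27.6, -23.1, 12], [-27.6, -23.1, 12], [-27.6, -23.1, 12]], "rot": [[0, 0, -6], [0, 0, -12], [0, 0, -18], [0, 0, -24], [0, 0, -30], [0, 0, -36], [0, 0, -41.8], [0, 0, -41.8], [0, 0, -41.8], [0, 0, -41.8], [0, 0, -41.8], [0, 0, -41.8], [0, 0, -41.8], [0, 0, -41.8], [0, 0, -41.8], [0, 0, -41.8]]}}

```text
clock: 1.75
tcp_pos: [0.4442, 0.276, 0.1117]
ee_rot: [180.0, 0.0, -164.5]
force: [0.1, 1.2, 0.2]
grip_width: -0.0002
gripper_force: 0.0
```

```bash
python3 - <<'E'
from h import *
from workcell import camera
import cv2
s=sensors.observe();print({k:s[k] for k in('clock','tcp_pos','ee_rot','force','grip_width')})
im=camera('wrist')[...,::-1].copy()
i=camera_info('wrist');H=np.array(i['hand_eye']);f=200/np.tan(np.radians(i['vfov']/2))
T=R.from_euler('xyz',s['ee_rot'],degrees=True)
for p in [(.430,.3295),(.4443,.2756),(.459,.222)]:
    t=T.inv().apply(np.array([*p,.0315])-s['tcp_pos']);c=H[:3,:3].T@(t-H[:3,3])
    u=i['cx']+f*c[0]/-c[2];v=i['cy']-f*c[1]/-c[2];print(u,v)
    cv2.circle(im,(int(round(u)),int(round(v))),3,(0,0,255),1)
cv2.imwrite('pics/w2.png',im)
E
```

```text
{'clock': 1.75, 'tcp_pos': array([0.44418185, 0.27599878, 0.11172302]), 'ee_rot': array([ 1.79991966e+02,  3.08996226e-02, -1.64476834e+02]), 'force': array([0.12607293, 1.18190437, 0.23866579]), 'grip_width': -0.00016488961547187498}
395.8793760433999 212.18330105795624
316.31819846008074 211.2963418320683
236.89377099081003 211.04250468635212
```

View pics/w2.png

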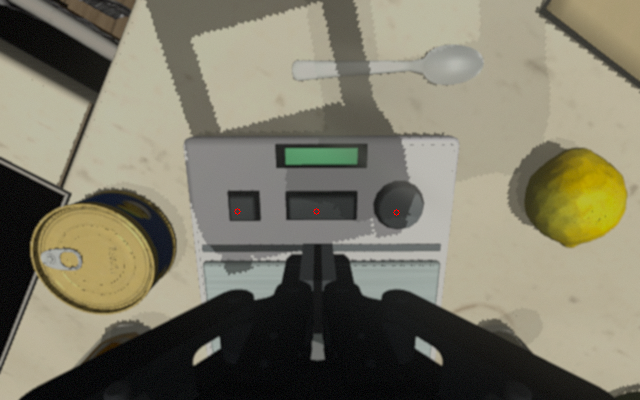

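The wrist view shows the markers about 5 px left of the caps and 6 px below them (the bar looks centred near (321,205)). I'll enlarge this.

```bash
python3 - <<'E'
from h import *
from workcell import camera
import cv2
s=sensors.observe();im=camera('wrist')[...,::-1]
i=camera_info('wrist');H=np.array(i['hand_eye']);f=200/np.tan(np.radians(i['vfov']/2))
c=H[:3,:3].T@(-H[:3,3]);print('tcp px',i['cx']+f*c[0]/-c[2],i['cy']-f*c[1]/-c[2])
a=cv2.convertScaleAbs(im[170:275,215:435],alpha=1.8,beta=10)
a=cv2.resize(a,None,fx=3.6,fy=3.6,interpolation=cv2.INTER_CUBIC);cv2.imwrite('pics/w3.png',a);print(a.shape)
E
```

```text
tcp px 316.9088155819946 263.1919033547417
(378, 792, 3)
```

View pics/w3.png

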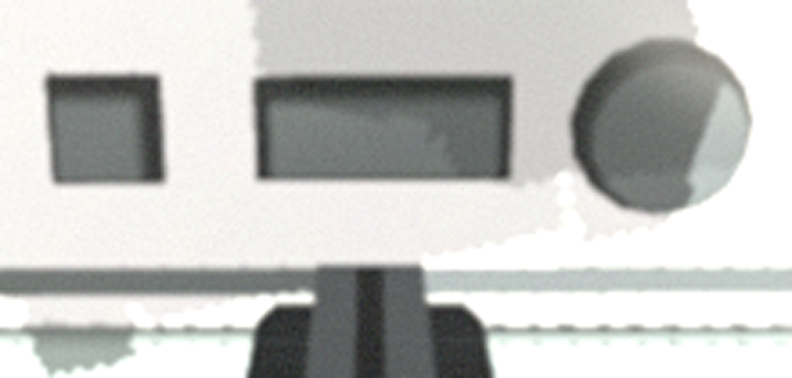

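The enlargement puts the bar top at (321.7,208.6), which is about 3 mm along tool y and 2 mm along tool x from my estimate. I'll split the difference between cameras and descend.

Request:
{"fn": "step_arm", "kwargs": {"fingers": [255, 255, 255, 255, 255, 255, 255, 255, 255], "offset": [[0.15, 0.2, 3], [0.15, 0.2, 6], [0.15, 0.2, 7.2], [0.15, 0.2, 7.6], [0.15, 0.2, 7.8], [0.15, 0.2, 7.9], [0.15, 0.2, 8.0], [0.15, 0.2, 8.1], [0.15, 0.2, 8.1]], "rot": [[0, 0, 0], [0, 0, 0], [0, 0, 0], [0, 0, 0], [0, 0, 0], [0, 0, 0], [0, 0, 0], [0, 0, 0], [0, 0, 0]]}}

```text
clock: 2.75
tcp_pos: [0.4424, 0.2775, 0.0308]
ee_rot: [180.0, 0.1, -164.5]
force: [0.6, 0.3, 1.2]
grip_width: 0.0
gripper_force: 0.7
```

Request:
{"fn": "step_arm", "kwargs": {"fingers": [255, 255, 255, 255, 255, 255], "offset": [[0, 0, 0.1], [0, 0, 0.2], [0, 0, 0.3], [0, 0, 0.4], [0, 0, 0.4], [0, 0, 0.4]], "rot": [[0, 0, 0], [0, 0, 0], [0, 0, 0], [0, 0, 0], [0, 0, 0], [0, 0, 0]]}}

```text
clock: 3.35
tcp_pos: [0.4423, 0.2775, 0.0265]
ee_rot: [180.0, 0.0, -164.5]
force: [2.2, 1.6, 3.8]
grip_width: 0.0002
gripper_force: 2.0
```

The bar is down 5 mm at 3.8 N, which matches the spring. Now I'll lift off and move over to the round key.

Request:
{"fn": "step_arm", "kwargs": {"fingers": [255, 255, 255, 255, 255, 255, 255, 255, 255, 255, 255, 255, 255, 255], "offset": [[0, 0, -0.3], [0, 0, -0.8], [0, 0, -2], [0, 0, -3], [0, 2, -3], [0, 4, -3], [0, 5.6, -3], [0, 5.6, -3], [0, 5.6, -1.5], [0, 5.6, -0.9], [0, 5.6, -0.6], [0, 5.6, -0.5], [0, 5.6, -0.4], [0, 5.6, -0.4]], "rot": [[0, 0, 0], [0, 0, 0], [0, 0, 0], [0, 0, 0], [0, 0, 0], [0, 0, 0], [0, 0, 0], [0, 0, 0], [0, 0, 0], [0, 0, 0], [0, 0, 0], [0, 0, 0], [0, 0, 0], [0, 0, 0]]}}

```text
clock: 4.75
tcp_pos: [0.4273, 0.3312, 0.0305]
ee_rot: [-180.0, 0.0, -164.5]
force: [-1.0, -1.8, 1.9]
grip_width: 0.0001
gripper_force: 0.8
```

Request:
{"fn": "step_arm", "kwargs": {"fingers": [255, 255, 255, 255, 255, 255], "offset": [[0, 0, 0.1], [0, 0, 0.2], [0, 0, 0.3], [0, 0, 0.4], [0, 0, 0.4], [0, 0, 0.4]], "rot": [[0, 0, 0], [0, 0, 0], [0, 0, 0], [0, 0, 0], [0, 0, 0], [0, 0, 0]]}}

```text
clock: 5.35
tcp_pos: [0.4274, 0.3314, 0.0265]
ee_rot: [180.0, 0.0, -164.5]
force: [2.4, -2.2, 3.8]
grip_width: 0.0
gripper_force: 2.0
```

The round key is also down 5 mm at 3.8 N. Now I'll retreat.

Request:
{"fn": "step_arm", "kwargs": {"fingers": [255, 255, 255, 255, 255, 255, 255, 255, 255, 255, 255], "offset": [[0, 0, -0.3], [0, 0, -0.8], [0, 0, -2], [0, 0, -5], [0, 0, -9], [0, 0, -13], [0, 0, -17], [3, 3, -20], [6, 6, -20], [6, 6, -20], [6, 6, -20]], "rot": [[0, 0, 0], [0, 0, 0], [0, 0, 0], [0, 0, 0], [0, 0, 0], [0, 0, 0], [0, 0, 0], [0, 0, 0], [0, 0, 0], [0, 0, 0], [0, 0, 0]]}}

```text
clock: 6.45
tcp_pos: [0.3526, 0.3734, 0.227]
ee_rot: [180.0, 0.0, -164.4]
force: [0.8, 0.5, -0.9]
grip_width: -0.0001
gripper_force: 0.0
```

```bash
python3 - <<'E'
from workcell import camera
import cv2
cv2.imwrite('pics/end.png',camera('side')[...,::-1])
E
```

```text
(no output)
```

View pics/end.png

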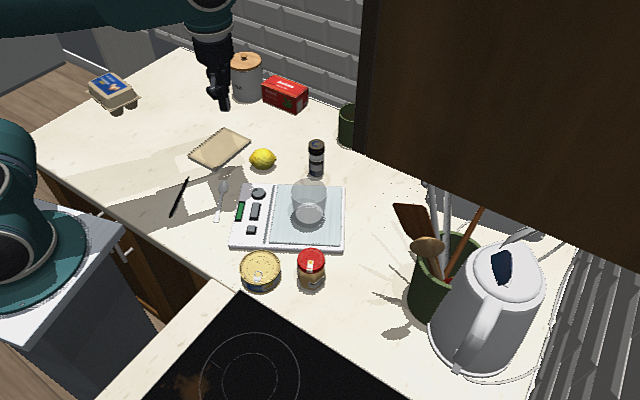

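The hand is clear at (220,95). The tumbler (309,203), lemon, tin, jars and spoon are where they were, and the keys (around (255,210)) are up.

```bash
python3 -c "
from workcell import job
print(job.finish_job())"
```

```text
the job is handed in; nothing more can be done
None
```

I pressed the bar key and then the round key, each about 5 mm down at roughly 4 N and released, then drew the hand clear and handed the job in at about 6.5 s, with nothing else visibly moved in the final picture.

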